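Put a stack of gauge masters away in their dishes

TASK

The four steel masters are stacked on the bench: take the stack apart from the top down, one piece at a time, and set each into the empty black-floored grey dish made for its shape and size, lying flat on the dish floor inside the lip. Set the pieces down, do not drop or tip them, and leave the lidded pot and the pliers where they are.

Things in the scene. Friction and masses are not known exactly. Their poses are not given: they have to be found in the camera images.
- disc: Setting disc, a plain steel cylinder of 28 mm diameter, 22 mm high, 0.1 kg; the top piece of the stack, standing on the block. Origin: centre of its underside, z up along its axis.
- block: Setting block, a steel cuboid with small holes in its top, 40 mm along its x, 50 mm along its y, 25 mm high, 0.3 kg; second from the top, lying on the ring. Origin: centre of its underside.
- ring: Ring gauge, a steel ring of 52 mm outer diameter with a 20 mm hole, 16 mm high, 0.16 kg; third from the top, lying on the base plate; at the start its rim shows beside the long sides of the block. Origin: on its axis, at its underside.
- base_plate: Base plate, a flat steel plate with rounded edges and a dark dimple near each corner, 60 mm along its x, 90 mm along its y, 16 mm high, 0.5 kg; the lowest piece, on the bench. Origin: centre of its underside.
- disc_dish: The small round dish, for the disc: 44 mm diameter inside the lip. It is fixed to the bench. A grey lip 4 mm wide rises to 7 mm above the bench all round; the flat black floor inside is 3 mm above the bench. Origin: centre of the underside, at bench height.
- block_dish: The small oblong dish, for the block: inside the lip 56 mm along its x and 66 mm along its y. It is fixed to the bench. A grey lip 4 mm wide rises to 7 mm above the bench all round; the flat black floor inside is 3 mm above the bench. Origin: centre of the underside, at bench height.
- ring_dish: The large round dish, for the ring: 68 mm diameter inside the lip. It is fixed to the bench. A grey lip 4 mm wide rises to 7 mm above the bench all round; the flat black floor inside is 3 mm above the bench. Origin: centre of the underside, at bench height.
- plate_dish: The large oblong dish, for the base plate: inside the lip 76 mm along its x and 106 mm along its y; the plate fits only the same way round as the dish, or half a turn from it. It is fixed to the bench. A grey lip 4 mm wide rises to 7 mm above the bench all round; the flat black floor inside is 3 mm above the bench. Origin: centre of the underside, at bench height.
- pot: Bystander: capped sample pot, 49 mm diameter, 52 mm high. Origin: centre of its underside.
- pliers: Bystander: needle-nose pliers with blue grips lying flat, 199 mm long along their y, 55 mm across, 12 mm high. Origin: their middle, at the bench.
Mind the look-alikes: they are no part of the job. What is shaped like the base_plate but turquoise is not meant. There is more than one size of the block; the one meant has the size given above.

How it is judged:
By the outcome, as a careful person would: the job done as asked, in the order asked, and still so for the second after the job is handed in, with the robot touching nothing.
It also fails if it takes over 120 s, if anything falls off the work surface, if the arm or the gripper's body presses on something with over 40 N, if the wrist force passes 120 N, or if a joint passes its speed limit or range.

ROBOT

A 6-joint arm with a two-finger parallel gripper is mounted at the origin on a cart in front of the work surface, level with it; the furniture and walls round the work are solid. World frame = base frame: x ahead of the robot, y to its left, z up, the work surface at z = 0. Lengths are in mm, angles in rad, forces in N, time in s.
With the tool pointing down it reaches from about 250 to 775 mm from the base axis. Payload 4 kg.
Tool frame: the origin (TCP) lies on the centre line of the jaws, within the pads' length; the fingertips stand finger_overhang ahead of it and the grasp point (between the pads) lies 6 mm ahead of it (finger_overhang is the distance from the TCP to the fingertips, in mm); z points along the fingers, x is the direction in which the jaws open and shut, and the axes are right-handed (so a half turn about z gives the same grasp; the last joint's range is limited). The gripper opens to 94 mm and grips with 3 to 60 N. Pads are 16 mm wide; open, the fingers measure 119 mm over their backs; the gripper's body (75 mm by 177 mm) begins 78 mm behind the grasp point.
Start: joints at [1.014, 0.087, 1.371, -0, 1.684, -0.103], TCP at [241.122, 494.346, 230.506] pointing down, gripper open.
Joint ranges: [-3.1, 3.1], [-0.76, 2.03], [0.27, 2.55], [-1.08, 4.22], [0.17, 2.65], [-2.57, 2.57]. Speed limits (rad/s): [2.79, 2.79, 3.14, 3.14, 3.14, 3.14].

INTERFACE

Orientations are given as a unit quaternion [x, y, z, w].
In Python, from cell import sense, capture, camera_info, job_done, finger_overhang gives the robot as it stands.
- The arm moves only by the tool carry_out, never from a script. Its argument "steps" is one flat list of numbers, 7 for each row, row after row: the opening, from -1 (shut) to 1 (fully open), then the shift along the world's x, y, z in m, then the turn, a rotation vector about the world's x, y, z in degrees. In form: [hand, dx, dy, dz, ax, ay, az, hand, dx, dy, dz, ax, ay, az, ...]. A call has 1 to 5 rows; each row shifts and turns the commanded pose from where the row before left it; what a row does not reach is not made up. A row lasts 1/8 s, in which the tool goes at most 62.5 mm and 10.7 degrees, less where a joint would pass 70% of its speed; a pose out of reach is approached as far as the arm can. A call with a gripper value outside its range is refused whole. The fingers move at their own pace and stop on an object; "squeeze" is the grip in N (left out, the last holds). Time passes only in rows, so rows that do not move let the fingers close. It gives the time, the measured TCP pose, the force and the opening at its end, in the units of the state.
- sense(): the state, without advancing time (a new reading comes with each control period).
- capture(name): name is "side" or "top" or "wrist"; returns the picture (480x640x3 uint8, red, green, blue); there is no depth.
- camera_info(name): a dict with "fx", "fy", "cx", "cy" (pixels), "R" (3x3) and "t" (3): a world point X has camera coordinates R X + t. Camera axes: x right, y down, z forward; pixel columns grow to the right and rows downward; lengths in mm; the calibration is good to about 2 mm. A picture is of the moment at which its call begins: read the wrist's pose just before it. camera_info takes no time and is no camera call; for the wrist camera it gives the pose at the moment of the call.
- job_done(): hands the job in, once; it reports no verdict.
The state is a dict: "clock": time; "joints": joint angles; "dq": joint speeds; "joint_efforts": joint torques, N m; "tool_pos": TCP position; "tool_rot": TCP orientation; "force": force on the tool from outside, world axes, zero at the start; "torque": the same for the moment, N m; "finger_gap": finger opening in mm.
Only numpy, scipy, OpenCV 4.12 (cv2) and the standard library are available. Lean on these libraries where they do the work, as an engineer would, in place of code of your own. Each camera call takes 0.05 s, during which the arm holds its last target.

## Working session

There is one attempt and no reset: what is moved stays moved. The work goes in short steps, Python scripts to look and compute and a tool call to move; the robot and the scene stay as the last step left them, time stands still between calls to the robot, and variables do not carry over. Pictures are saved under pics/ and viewed, and the job is handed in when it is done.

Besides the shell and the picture viewer there is one more tool, called after "Emit:" in YAML: its name, and indented under it one key for each argument. carry_out: Moves the arm, as the interface text tells. Its arguments: {"type":"object","properties":{"steps":{"type":"array","items":{"type":"number"}},"squeeze":{"type":"number"}},"required":["steps"]}

```bash
mkdir -p pics; ls; python3 - <<'E'
from cell import *
import cv2
print(sense()); print(finger_overhang)
for n in ["side","top","wrist"]:
    i=camera_info(n); print(n,i)
    cv2.imwrite(f"pics/{n}0.png",capture(n)[:,:,::-1])
E
```

```text
pics
{'clock': 0.0, 'joints': array([ 1.01389526e+00,  8.79450843e-02,  1.37225098e+00,  4.02810631e-05,
        1.68359197e+00, -1.03081901e-01]), 'dq': array([-9.44319655e-04, -7.01121223e-04, -3.15697040e-04,  3.04679270e-03,
       -8.14059396e-04,  6.94990484e-05]), 'joint_efforts': array([-1.41374428e-03, -3.40179920e+01, -3.02428830e+01,  7.19175115e-02,
        3.29849054e-02, -1.48652425e-04]), 'tool_pos': array([240.84197271, 493.91565025, 229.31120201]), 'tool_rot': array([ 8.48055286e-01,  5.29906620e-01, -9.94620559e-04,  4.64819947e-04]), 'force': array([ 0.03050725, -0.15349554, -0.77437603]), 'torque': array([-0.0254562 , -0.07636008, -0.04596916]), 'finger_gap': 94.33801012666392}
25.0
side {'fx': 585.2478997435977, 'fy': 585.2478997435977, 'cx': 318.10412196251343, 'cy': 233.23267926011127, 'R': array([[ 0.99982405, -0.01520657, -0.01098346],
       [-0.01662031, -0.44665703, -0.89455087],
       [ 0.00869721,  0.89457602, -0.44683118]]), 't': array([-564.97177967,   69.50073089, 1294.87642521])}
top {'fx': 589.239462520512, 'fy': 589.239462520512, 'cx': 325.81587467541345, 'cy': 245.91688401605566, 'R': array([[-0.02364214, -0.9997015 , -0.00616115],
       [-0.99572509,  0.02409764, -0.08916752],
       [ 0.08928937,  0.0040267 , -0.99599759]]), 't': array([  13.36221766,  536.68925368, 1695.37291868])}
wrist {'fx': 351.12584238888087, 'fy': 351.12584238888087, 'cx': 317.3454269812378, 'cy': 240.87885525250354, 'R': array([[ 0.43854306,  0.89870856, -0.00170604],
       [ 0.86902086, -0.42357091,  0.25571553],
       [ 0.2290911 , -0.11362486, -0.96675057]]), 't': array([-549.96288764,  -25.20164043,  390.68215151])}
```

View pics/top0.png

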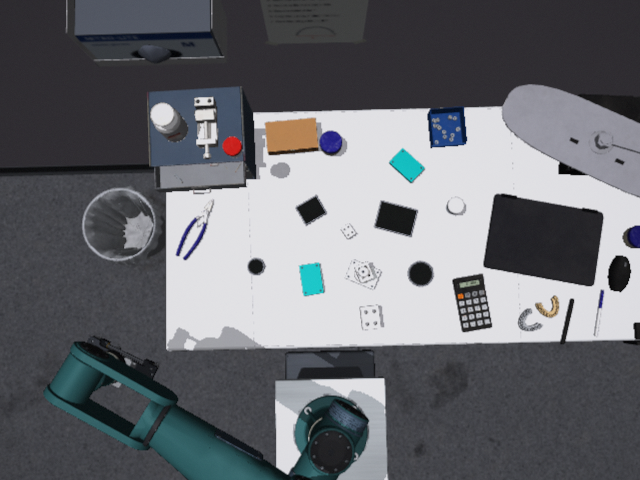

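View pics/side0.png

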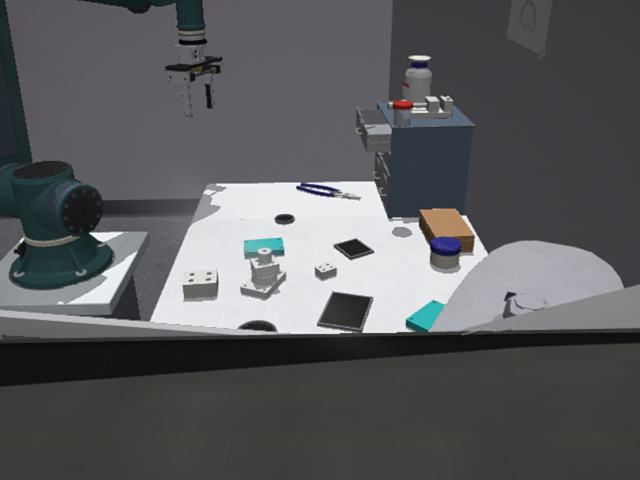

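View pics/wrist0.png

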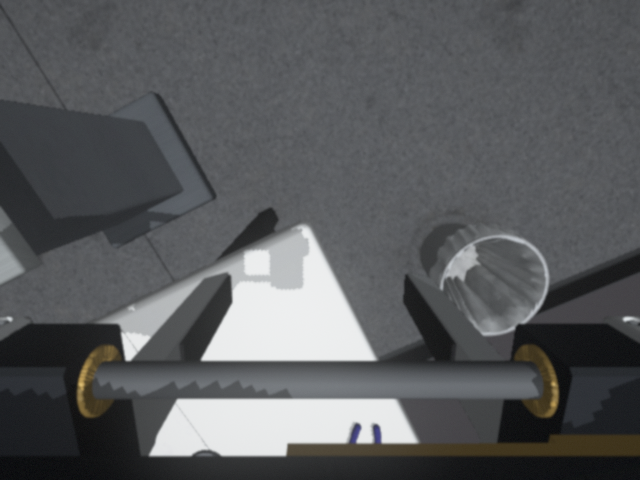

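Top view: stack at about (363,272). Black dishes: small round (256,266), small oblong (311,210), large oblong (396,218), large round (420,273). The wrist view shows only floor and fingers. Next I measure the dishes and zoom in on the stack.

```bash
cat > h.py <<'E'
import numpy as np, cv2
from cell import *
def ray(n,uv,z,info=None):
    i=info or camera_info(n); uv=np.atleast_2d(np.asarray(uv,float))
    d=np.c_[(uv[:,0]-i['cx'])/i['fx'],(uv[:,1]-i['cy'])/i['fy'],np.ones(len(uv))]
    R=np.array(i['R']);t=np.array(i['t']); o=-R.T@t; w=d@R
    s=(z-o[2])/w[:,2]; return o+s[:,None]*w
def proj(n,X,info=None):
    i=info or camera_info(n); c=np.atleast_2d(X)@np.array(i['R']).T+np.array(i['t'])
    return np.c_[i['fx']*c[:,0]/c[:,2]+i['cx'],i['fy']*c[:,1]/c[:,2]+i['cy']]
def rect(w):
    (c,s,a)=cv2.minAreaRect(np.float32(w[:,:2])); return np.round(c,1),np.round(s,1),round(a,1)
E
python3 - <<'E'
from h import *
im=cv2.imread("pics/top0.png"); g=im.max(2)
for n,(x,y) in dict(disc=(256,266),block=(311,210),plate=(396,218),ring=(420,273)).items():
    x0,y0=x-30,y-30; c=cv2.resize(g[y0:y+30,x0:x+30],None,fx=8,fy=8,interpolation=cv2.INTER_CUBIC)
    for th in (60,150):
        cs,_=cv2.findContours((c<th).astype(np.uint8),cv2.RETR_EXTERNAL,cv2.CHAIN_APPROX_NONE)
        k=max(cs,key=cv2.contourArea)[:,0]; uv=(k+.5)/8-.5+[x0,y0]
        w=ray("top",uv,3 if th==60 else 7); print(n,th,rect(w))
a=cv2.resize(im[240:305,330:400],None,fx=8,fy=8,interpolation=cv2.INTER_CUBIC)
cv2.imwrite("pics/topz.png",a)
s=cv2.imread("pics/side0.png"); cv2.imwrite("pics/sidez.png",cv2.resize(s[225:345,170:380],None,fx=3.8,fy=3.8,interpolation=cv2.INTER_CUBIC))
print(ray("top",[(363,272),(362,275)],60))
E
```

```text
disc 60 (array([484. , 209.3]), array([41.4, 39.4]), 62.2)
disc 150 (array([483.4, 207.2]), array([50.4, 49. ]), 70.7)
block 60 (array([647.6,  43.2]), array([55.4, 65.2]), 29.1)
block 150 (array([645.9,  41.9]), array([64.9, 74.3]), 28.9)
plate 60 (array([ 616.6, -208.1]), array([106.4,  76. ]), 74.1)
plate 150 (array([ 615.5, -208. ]), array([114.2,  84.4]), 73.9)
ring 60 (array([ 451.2, -274.8]), array([64.2, 64.1]), 58.1)
ring 150 (array([ 451.2, -274.3]), array([72.6, 72.9]), 2.9)
[[ 456.60687621 -103.59585606   60.        ]
 [ 448.14899967 -100.50507324   60.        ]]
```

View pics/topz.png

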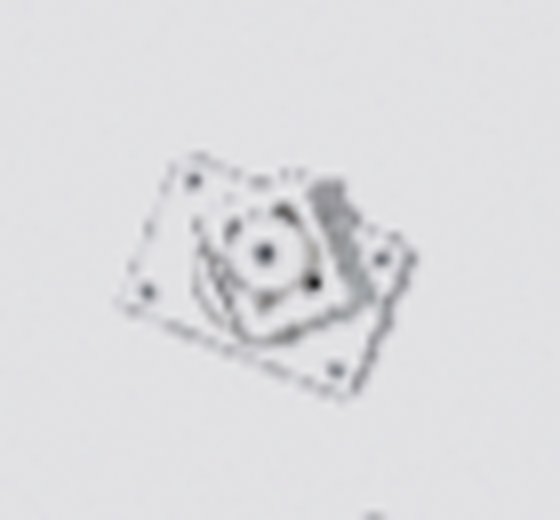

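View pics/sidez.png

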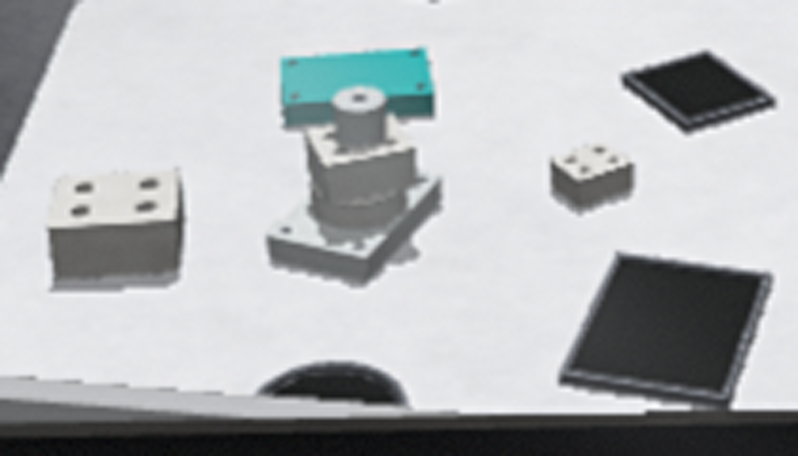

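```bash
python3 - <<'E'
from h import *
i=camera_info("wrist"); print(-i['R'].T@i['t'], sense()['tool_pos'])
print(ray("wrist",[(318,241),(318,350),(318,100)],30), proj("wrist",[[241,494,30],[241,494,200]]))
print(ray("top",[(330+265/8,240+253/8)],79), rect(ray("top",[(330+u/8,240+v/8) for u,v in [(193,180),(148,292),(336,370),(381,258)]],16)))
E
```

```text
[173.59348687 527.99301156 383.34548031] [240.92612306 494.01215409 229.58083248]
[[257.79542923 487.10506118  30.        ]
 [372.75802057 431.07460457  30.        ]
 [134.40486823 547.24314082  30.        ]] [[316.87108768 223.96012008]
 [316.0433483  287.47979912]]
[[ 456.82222992 -102.8765154    79.        ]] (array([ 451.7, -106.1]), array([74.4, 44.1]), 66.1)
```

Emit:
carry_out:
  steps: [1,0.0143,-0.0398,0,0,0,0,1,0.0143,-0.0398,0,0,0,0,1,0.0143,-0.0398,0,0,0,0,1,0.0143,-0.0398,0,0,0,0,1,0.0143,-0.0398,0,0,0,0]
  squeeze: 30

```text
clock: 0.78
tool_pos: [312.7, 294.0, 230.2]
tool_rot: [0.848, 0.53, -0.0, 0.0]
force: [0.5, 1.0, -0.1]
finger_gap: 94.0
```

Emit:
carry_out:
  steps: [1,0.0143,-0.0398,0,0,0,0,1,0.0143,-0.0398,0,0,0,0,1,0.0143,-0.0398,0,0,0,0,1,0.0143,-0.0398,0,0,0,0,1,0.0143,-0.0398,0,0,0,0]

```text
clock: 1.4
tool_pos: [384.2, 95.0, 230.3]
tool_rot: [0.848, 0.53, 0.0, -0.0]
force: [0.5, 0.4, -0.3]
finger_gap: 94.1
```

Emit:
carry_out:
  steps: [1,0.0143,-0.0398,0,0,0,0,1,0.0143,-0.0398,0,0,0,0,1,0.0143,-0.0398,0,0,0,0,1,0.0143,-0.0398,0,0,0,0,1,0.0143,-0.0398,0,0,0,0]

```text
clock: 2.02
tool_pos: [455.8, -104.0, 230.2]
tool_rot: [0.848, 0.53, 0.0, -0.0]
force: [0.6, -0.0, 0.0]
finger_gap: 94.0
```

Emit:
carry_out:
  steps: [1,0,0,0,0,0,0,1,0,0,0,0,0,0]

```text
clock: 2.28
tool_pos: [455.3, -102.2, 230.2]
tool_rot: [0.848, 0.53, -0.0, -0.001]
force: [-1.0, -0.7, -0.4]
finger_gap: 94.0
```

```bash
python3 - <<'E'
from h import *
np.save("wi.npy",camera_info("wrist")); cv2.imwrite("pics/w1.png",capture("wrist")[:,:,::-1]); print(sense()['tool_pos'],sense()['clock'])
E
```

```text
[ 455.2910896  -101.84550752  230.34741844] 2.325
```

View pics/w1.png

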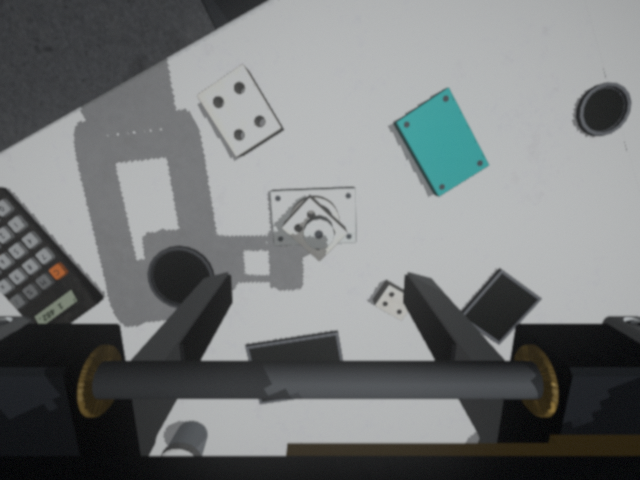

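Wrist view: stack at (315,225), disc top about (318,234); large-block decoy at (240,110), small one at (390,298).

```bash
python3 - <<'E'
from h import *
im=cv2.imread("pics/w1.png")
a=cv2.resize(im[175:265,260:370],None,fx=7,fy=6.5,interpolation=cv2.INTER_CUBIC); a=cv2.resize(im[175:265,260:370],None,fx=6.5,fy=6.5,interpolation=cv2.INTER_CUBIC)
cv2.imwrite("pics/w1z.png",a)
E
```

```text
(no output)
```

View pics/w1z.png

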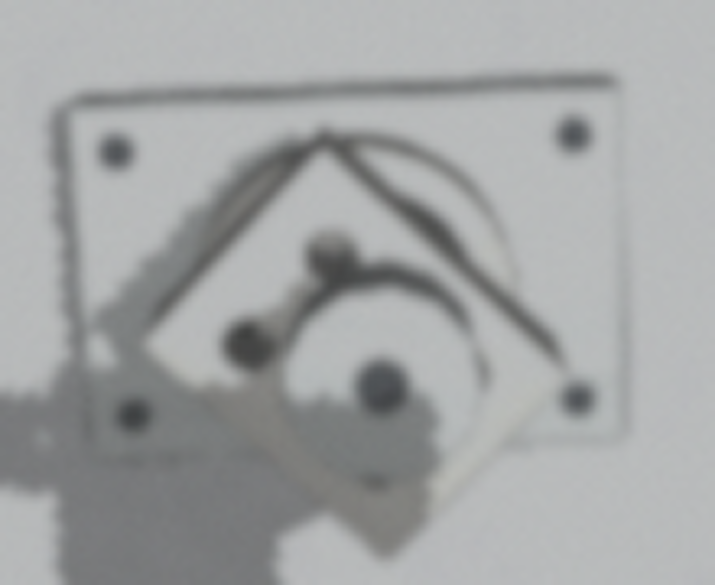

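```bash
python3 - <<'E'
from h import *
wi=np.load("wi.npy",allow_pickle=True).item()
px=lambda l:np.array(l)/6.5+[260-.4,175-.4]
print(ray("w",px([(381,386)]),79,wi))
b=ray("w",px([(325,140),(148,335),(385,555),(565,372)]),57,wi); print(b.mean(0),[np.hypot(*(b[i]-b[i-1])[:2]).round(1) for i in range(4)],[np.degrees(np.arctan2(*(b[i]-b[i-1])[1::-1])).round(1) for i in range(4)])
p=ray("w",px([(117,152),(133,415),(577,399),(573,134)]),16,wi); print(p.mean(0),[np.hypot(*(p[i]-p[i-1])[:2]).round(1) for i in range(4)],[np.degrees(np.arctan2(*(p[i]-p[i-1])[1::-1])).round(1) for i in range(4)])
print(sense()['tool_pos'])
E
```

```text
[[ 454.87555735 -100.14238099   79.        ]]
[ 453.62880858 -103.48685002   57.        ] [np.float64(49.0), np.float64(38.7), np.float64(48.5), np.float64(38.7)] [np.float64(-160.2), np.float64(-68.4), np.float64(19.8), np.float64(110.9)]
[ 449.94240399 -103.18975006   16.        ] [np.float64(73.7), np.float64(43.9), np.float64(73.9), np.float64(44.0)] [np.float64(-113.8), np.float64(-24.2), np.float64(66.1), np.float64(156.1)]
[ 455.2910896  -101.84550752  230.34741844]
```

Emit:
carry_out:
  steps: [0.0,0,0,-0.035,0,0,0,0.0,0,0,-0.035,0,0,0,0.0,0,0,-0.035,0,0,0,0.0,0,0,0,0,0,0,0.0,0,0,0,0,0,0]
  squeeze: 25

```text
clock: 2.95
tool_pos: [456.3, -102.2, 127.1]
tool_rot: [0.848, 0.53, 0.001, 0.001]
force: [-0.4, -0.2, 0.4]
finger_gap: 49.0
```

```bash
python3 - <<'E'
from h import *
np.save("wi.npy",camera_info("wrist")); cv2.imwrite("pics/w2.png",capture("wrist")[:,:,::-1]); s=sense();print(s['tool_pos'],s['clock'],s['finger_gap'])
E
```

```text
[ 456.74774097 -102.52960963  127.66091012] 3.0 47.29135007472636
```

View pics/w2.png

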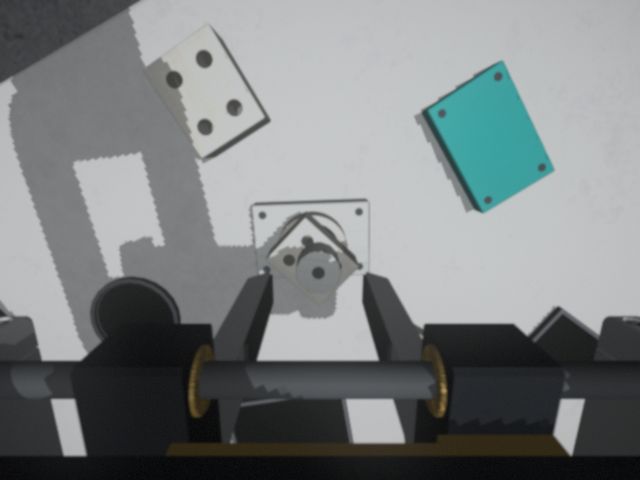

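Disc dimple is at (318,272), midway between the fingertips (272 and 363 columns). Checking the forward offset.

```bash
python3 - <<'E'
from h import *
wi=np.load("wi.npy",allow_pickle=True).item()
print(ray("w",[(318,272)],79,wi))
E
```

```text
[[ 454.79574879 -100.11897722   79.        ]]
```

Emit:
carry_out:
  steps: [0.0,-0.001,0.0015,-0.02,0,0,0,0.0,0,0,-0.0175,0,0,0,0,0,0,0,0,0,0,-1,0,0,0,0,0,0,-1,0,0,0,0,0,0]
  squeeze: 25

```text
clock: 3.62
tool_pos: [455.2, -101.4, 88.9]
tool_rot: [0.848, 0.53, 0.001, 0.001]
force: [0.8, 0.3, -0.1]
finger_gap: 30.5
```

Emit:
carry_out:
  steps: [-1,0,0,0,0,0,0,-1,0,0,0,0,0,0,-1,0,0,0,0,0,0]

```text
clock: 4.0
tool_pos: [455.2, -101.3, 88.8]
tool_rot: [0.848, 0.53, 0.001, 0.001]
force: [-0.2, -0.0, 3.0]
finger_gap: 26.1
```

```bash
python3 - <<'E'
from h import *
cv2.imwrite("pics/w3.png",capture("wrist")[150:390,160:480,::-1].repeat(2,0).repeat(2,1)); s=sense();print(s['tool_pos'],s['clock'],s['finger_gap'],s['force'])
E
```

```text
[ 455.19081859 -101.33187326   88.76355704] 4.05 26.451650008599543 [7.98978362e-01 3.49406082e-03 4.04363428e+00]
```

View pics/w3.png

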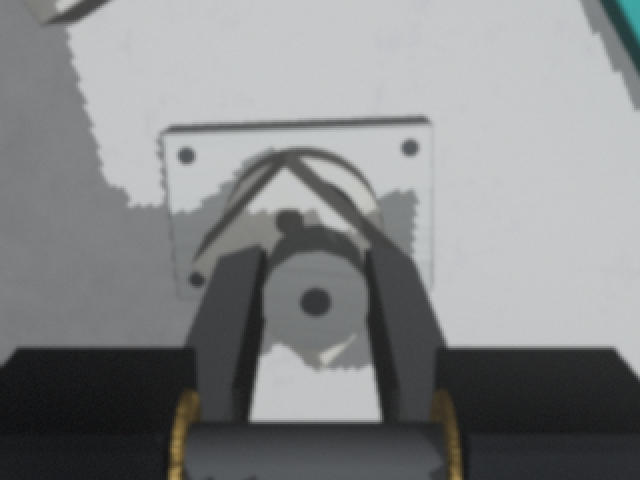

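Emit:
carry_out:
  steps: [-1,0,0,0.005,0,0,0,-1,0,0,0.015,0,0,0,-1,0,0,0.03,0,0,0,-1,0,0,0.03,0,0,0,-1,0,0.01,0.02,0,0,0]

```text
clock: 4.68
tool_pos: [455.0, -91.6, 190.2]
tool_rot: [0.848, 0.53, 0.001, 0.001]
force: [-0.1, 0.1, -0.6]
finger_gap: 26.5
```

Emit:
carry_out:
  steps: [-1,0.004,0.04,0,0,0,0,-1,0.004,0.04,0,0,0,0,-1,0.004,0.04,0,0,0,0,-1,0.004,0.04,0,0,0,0,-1,0.004,0.04,0,0,0,0]

```text
clock: 5.3
tool_pos: [474.5, 110.1, 188.7]
tool_rot: [0.848, 0.53, 0.0, 0.0]
force: [-0.5, -0.0, -1.5]
finger_gap: 26.0
```

Emit:
carry_out:
  steps: [-1,0.004,0.04,0,0,0,0,-1,0.004,0.03,0,0,0,0,-1,0,0.02,-0.02,0,0,0,-1,0,0.01,-0.02,0,0,0,-1,0,0,0,0,0,0]

```text
clock: 5.92
tool_pos: [481.2, 209.0, 146.5]
tool_rot: [0.848, 0.531, -0.002, -0.001]
force: [0.1, 0.3, -0.6]
finger_gap: 26.7
```

```bash
python3 - <<'E'
from h import *
np.save("wi.npy",camera_info("wrist")); cv2.imwrite("pics/w4.png",capture("wrist")[:,:,::-1]); s=sense();print(s['tool_pos'],s['clock'],s['finger_gap'],s['force'])
print(proj("wrist",[[484,208,3]]))
E
```

```text
[482.13309915 208.72202513 147.7683047 ] 5.975 26.440211327796437 [ 0.26685346 -0.09668296 -1.01670665]
[[316.82818702 239.3043052 ]]
```

View pics/w4.png

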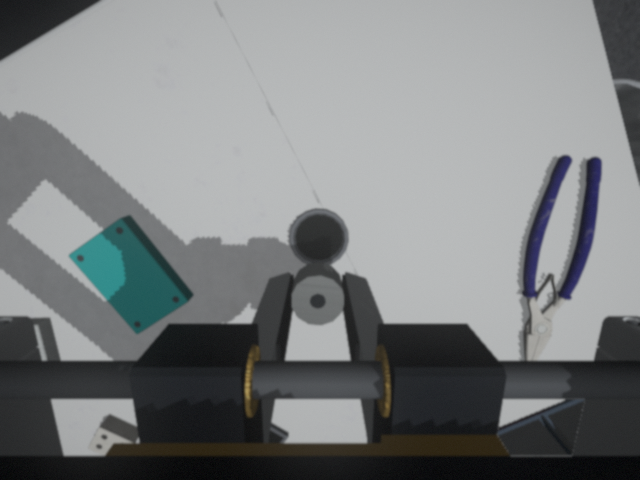

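```bash
python3 - <<'E'
from h import *
wi=np.load("wi.npy",allow_pickle=True).item()
print(ray("w",[(318.5,237),(318.5,208),(289,237),(348,237)],7,wi), ray("w",[(318,300)],96,wi), proj("w",[[484,208,7]],wi))
im=cv2.imread("pics/w4.png"); cv2.imwrite("pics/w4z.png",cv2.resize(im[190:335,240:400],None,fx=4,fy=4,interpolation=cv2.INTER_CUBIC))
E
```

```text
[[480.30432608 211.00634254   7.        ]
 [457.63512118 222.0062992    7.        ]
 [469.20772156 188.14554615   7.        ]
 [491.39553363 233.85602031   7.        ]] [[496.93726094 202.54880442  96.        ]] [[317.2376513  242.20474371]]
```

View pics/w4z.png

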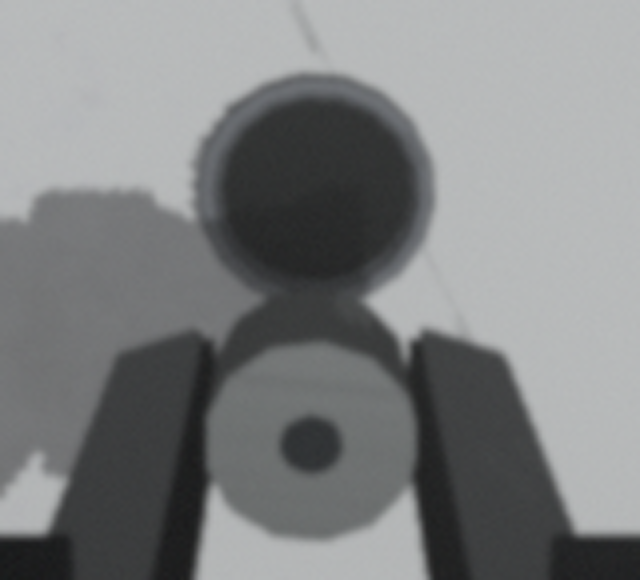

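```bash
python3 - <<'E'
from h import *
wi=np.load("wi.npy",allow_pickle=True).item()
print(ray("w",[(319.4,237.3)],3,wi), ray("w",[(317.3,300.5)],138,wi))
E
```

```text
[[481.78904292 211.16099995   3.        ]] [[480.06547266 210.40077582 138.        ]]
```

Emit:
carry_out:
  steps: [-1,0.0015,0.001,-0.03,0,0,0,-1,0,0,-0.04,0,0,0,-1,0,0,-0.03,0,0,0,-1,0,0,-0.01,0,0,0,-1,0,0,0,0,0,0]

```text
clock: 6.6
tool_pos: [484.7, 209.6, 38.8]
tool_rot: [0.848, 0.53, 0.0, 0.0]
force: [-0.6, 0.3, -1.0]
finger_gap: 26.7
```

Emit:
carry_out:
  steps: [-1,0,0,-0.002,0,0,0,-1,0,0,-0.0015,0,0,0,-1,0,0,0,0,0,0]

```text
clock: 6.98
tool_pos: [484.5, 210.0, 35.1]
tool_rot: [0.848, 0.53, 0.001, 0.0]
force: [0.3, 0.2, -1.8]
finger_gap: 26.4
```

Emit:
carry_out:
  steps: [-1,0,0,-0.0007,0,0,0,-1,0,0,0,0,0,0]

```text
clock: 7.22
tool_pos: [484.5, 210.0, 34.9]
tool_rot: [0.848, 0.53, 0.001, 0.0]
force: [-2.0, -0.8, 5.2]
finger_gap: 26.2
```

```bash
python3 - <<'E'
from h import *
np.save("wi.npy",camera_info("wrist"));im=capture("wrist")[:,:,::-1]; cv2.imwrite("pics/w5.png",cv2.resize(im[220:400,220:420],None,fx=3,fy=3)); s=sense();print(s['tool_pos'],s['finger_gap'],s['force'])
im=capture("side")[:,:,::-1]; cv2.imwrite("pics/s5.png",cv2.resize(im[170:260,230:340],None,fx=6,fy=6,interpolation=cv2.INTER_CUBIC))
E
```

```text
[484.46932265 209.98777484  34.87535698] 26.43013348091106 [-2.06527999 -0.61781764  5.22970438]
```

View pics/w5.png

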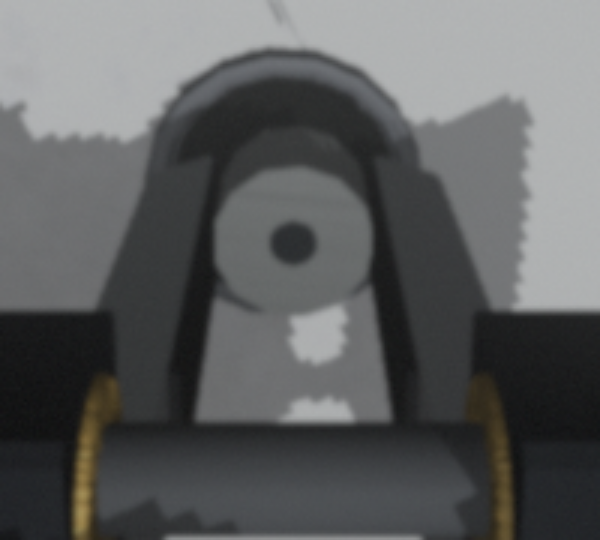

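View pics/s5.png

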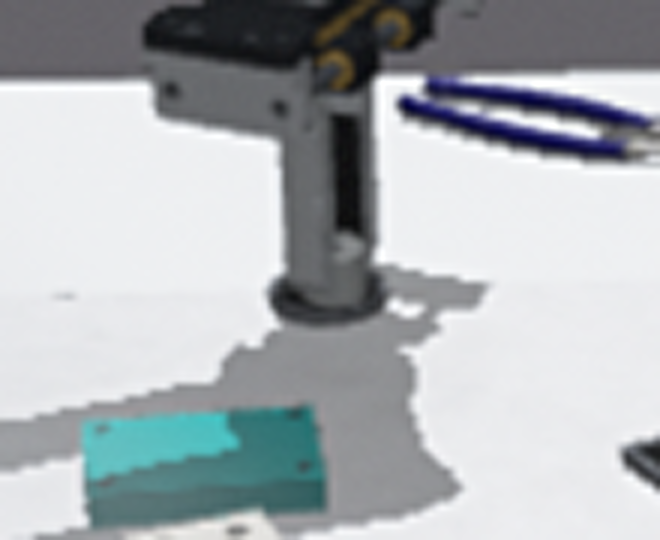

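```bash
python3 - <<'E'
from h import *
wi=np.load("wi.npy",allow_pickle=True).item()
f=lambda x,y:(220+x/3,220+y/3)
print(ray("w",[f(290,50)],7,wi),ray("w",[f(290,85)],5,wi),ray("w",[f(293,128)],3,wi),ray("w",[f(293,243)],25,wi))
E
```

```text
[[458.01475443 223.40236754   7.        ]] [[464.35009762 220.30595896   5.        ]] [[472.5626722  216.91142612   3.        ]] [[484.26254832 211.16146705  25.        ]]
```

Emit:
carry_out:
  steps: [-0.2,0,0,0,0,0,0,-0.2,0,0,0,0,0,0,-0.2,0,0,0,0,0,0,0,0,0,0.02,0,0,0,0.2,0,0,0.04,0,0,0]

```text
clock: 7.95
tool_pos: [482.4, 209.3, 92.0]
tool_rot: [0.848, 0.53, -0.003, -0.001]
force: [1.1, -0.9, 1.5]
finger_gap: 53.5
```

```bash
python3 - <<'E'
from h import *
np.save("wi.npy",camera_info("wrist"));im=capture("wrist")[:,:,::-1]; cv2.imwrite("pics/w6.png",cv2.resize(im[200:350,220:420],None,fx=3,fy=3)); s=sense();print(s['tool_pos'],s['finger_gap'],s['force'])
E
```

```text
[486.64913898 210.69386502  99.71544532] 55.26409397779783 [2.02583112 1.14938138 3.34987626]
```

View pics/w6.png

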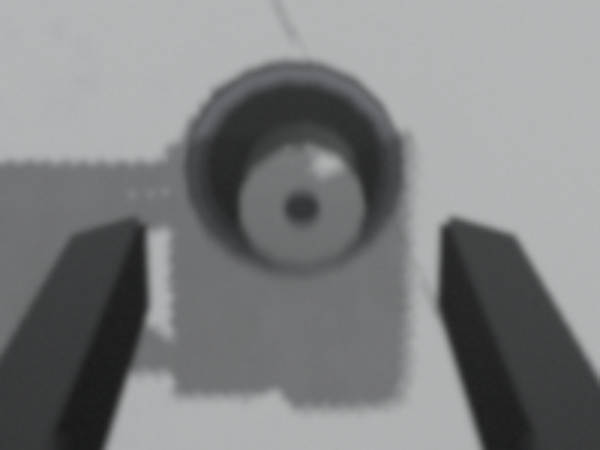

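Disc stands inside its dish, centred near (300,205) of the zoom. Now the block.

Emit:
carry_out:
  steps: [0.5,0,0,0.04,0,0,0,1,0,0,0.05,0,0,0,1,-0.004,-0.04,0,0,0,6,1,-0.004,-0.04,0,0,0,6,1,-0.004,-0.04,0,0,0,6]

```text
clock: 8.62
tool_pos: [472.0, 88.8, 183.7]
tool_rot: [0.753, 0.658, 0.0, 0.0]
force: [0.5, 0.1, -0.5]
finger_gap: 93.7
```

Emit:
carry_out:
  steps: [1,-0.004,-0.04,0,0,0,6,1,-0.004,-0.04,0,0,0,6,1,-0.004,-0.04,0,0,0,6,1,-0.004,-0.04,0,0,0,6,1,-0.003,-0.0335,0,0,0,5]

```text
clock: 9.25
tool_pos: [452.9, -105.1, 183.6]
tool_rot: [0.565, 0.825, 0.0, 0.0]
force: [-0.1, 0.1, 0.6]
finger_gap: 94.2
```

Emit:
carry_out:
  steps: [1,0,0,-0.02,0,0,0,1,0,0,-0.02,0,0,0,1,0,0,0,0,0,0,1,0,0,0,0,0,0]

```text
clock: 9.75
tool_pos: [453.5, -103.7, 144.4]
tool_rot: [0.566, 0.824, 0.0, 0.0]
force: [-0.2, 0.2, -0.4]
finger_gap: 94.1
```

```bash
cat > wr.py <<'E'
import sys
from h import *
n=sys.argv[1]; x0,y0,x1,y1,f=map(int,sys.argv[2:7])
np.save("wi.npy",camera_info("wrist"));im=capture("wrist")[:,:,::-1]; cv2.imwrite(f"pics/{n}f.png",im);cv2.imwrite(f"pics/{n}.png",cv2.resize(im[y0:y1,x0:x1],None,fx=f,fy=f,interpolation=cv2.INTER_CUBIC)); s=sense();print(s['clock'],s['tool_pos'],s['tool_rot'],s['finger_gap'],s['force'])
E
python3 wr.py w7 220 170 420 320 4
```

```text
9.8 [ 453.74253129 -103.73575505  144.79652208] [5.66291321e-01 8.24204691e-01 2.62514077e-04 8.35095623e-04] 93.63893389689542 [-0.05349636 -0.15990398 -0.30184872]
```

View pics/w7.png

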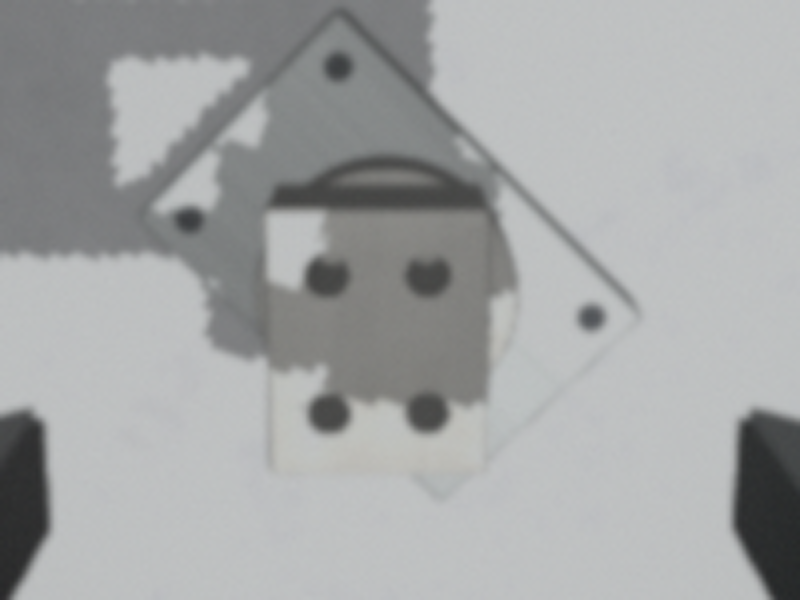

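```bash
cat > m.py <<'E'
from h import *
wi=np.load("wi.npy",allow_pickle=True).item()
def Z(l,x0,y0,f,z): return ray("w",(np.array(l,float)+.5)/f-.5+[x0,y0],z,wi)
def quad(b):
    print(b.mean(0).round(1),[np.hypot(*(b[i]-b[i-1])[:2]).round(1) for i in range(len(b))],[np.degrees(np.arctan2(*(b[i]-b[i-1])[1::-1])).round(1) for i in range(len(b))])
E
python3 - <<'E'
from m import *
quad(Z([(268,210),(490,210),(487,472),(270,474)],220,170,4,57))
quad(Z([(327,276),(427,276),(427,413),(328,413)],220,170,4,57))
E
```

```text
[ 454.3 -104.3   57. ] [np.float64(49.6), np.float64(38.9), np.float64(49.2), np.float64(40.0)] [np.float64(-159.9), np.float64(111.0), np.float64(21.4), np.float64(-68.4)]
[ 454.5 -104.5   57. ] [np.float64(25.8), np.float64(17.7), np.float64(25.8), np.float64(18.0)] [np.float64(-159.3), np.float64(111.0), np.float64(21.4), np.float64(-69.0)]
```

Emit:
carry_out:
  steps: [0.4,0.001,-0.0012,-0.03,0,0,0,0.2,0,0,-0.03,0,0,0,0.2,0,0,-0.0195,0,0,0,0.2,0,0,0,0,0,0,0.1,0,0,0,0,0,0]
  squeeze: 35

```text
clock: 10.42
tool_pos: [455.2, -105.1, 65.8]
tool_rot: [0.566, 0.824, 0.0, 0.001]
force: [0.5, -0.1, 0.0]
finger_gap: 52.2
```

Emit:
carry_out:
  steps: [-1,0,0,0,0,0,0,-1,0,0,0,0,0,0,-1,0,0,0,0,0,0,-1,0,0,0,0,0,0]

```text
clock: 10.92
tool_pos: [455.1, -105.3, 65.6]
tool_rot: [0.566, 0.824, 0.0, 0.001]
force: [-0.3, -0.8, 5.8]
finger_gap: 39.6
```

```bash
python3 wr.py w8 220 200 420 350 4
```

```text
10.975 [ 455.05409931 -105.29222363   65.61242021] [5.66435192e-01 8.24105257e-01 2.87065602e-04 1.27154759e-03] 39.64645371648608 [-0.34756137 -0.46274578  5.93373338]
```

View pics/w8.png

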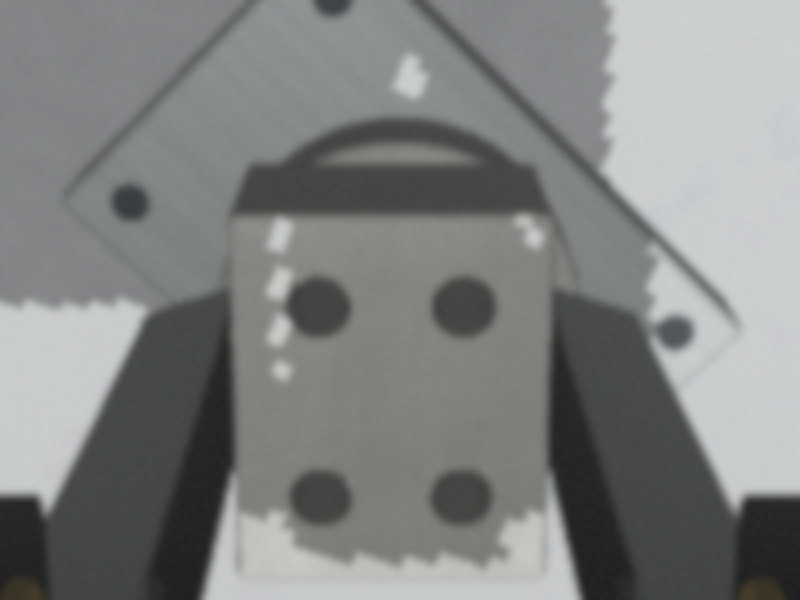

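Emit:
carry_out:
  steps: [-1,0,0,0.005,0,0,0,-1,0,0,0.015,0,0,0,-1,0,0,0.03,0,0,0,-1,0,0,0.035,0,0,0,-1,0,0,0.03,0,0,0]

```text
clock: 11.6
tool_pos: [453.8, -104.7, 180.6]
tool_rot: [0.566, 0.824, 0.0, -0.0]
force: [0.8, 0.2, -4.7]
finger_gap: 39.8
```

Emit:
carry_out:
  steps: [-1,0.019,0.0147,0,0,0,-8.2,-1,0.019,0.0147,0,0,0,-8.2,-1,0.019,0.0147,0,0,0,-8.2,-1,0.019,0.0147,0,0,0,-8.2,-1,0.019,0.0147,0,0,0,-8.2]

```text
clock: 12.22
tool_pos: [549.2, -30.7, 179.1]
tool_rot: [0.82, 0.572, -0.001, -0.001]
force: [0.4, -0.3, -4.0]
finger_gap: 39.8
```

Emit:
carry_out:
  steps: [-1,0.019,0.0147,0,0,0,-8.2,-1,0.019,0.0147,0,0,0,-8.2,-1,0.019,0.0147,0,0,0,-8.2,-1,0.019,0.0147,0,0,0,-8.2,-1,0.019,0.0147,0,0,0,-8.2]

```text
clock: 12.85
tool_pos: [644.2, 42.7, 178.8]
tool_rot: [0.969, 0.248, -0.001, -0.0]
force: [-0.4, -0.6, -4.1]
finger_gap: 39.9
```

Emit:
carry_out:
  steps: [-1,0,0,-0.02,0,0,0,-1,0,0,0,0,0,0,-1,0,0,0,0,0,0]

```text
clock: 13.22
tool_pos: [643.9, 42.0, 159.5]
tool_rot: [0.968, 0.25, -0.0, -0.0]
force: [0.7, -0.4, -3.8]
finger_gap: 40.0
```

```bash
python3 wr.py w9 220 180 420 330 4
```

```text
13.275 [644.21500383  41.96471182 160.09809284] [9.68177482e-01 2.50264260e-01 3.94710440e-04 8.47976549e-05] 39.82765529573345 [-0.42289936 -0.93325849 -2.69242496]
```

View pics/w9.png

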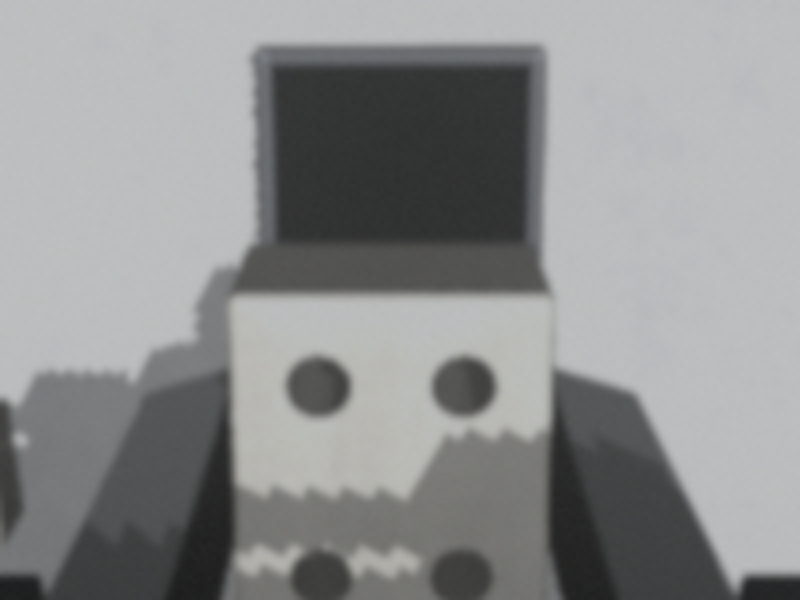

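```bash
python3 - <<'E'
from m import *
t=Z([(257,47),(545,47)],220,180,4,7); d=t[1]-t[0]; a=np.arctan2(d[1],d[0]); print(np.hypot(*d[:2]),np.degrees(a))
n=np.array([np.sin(a),-np.cos(a)]); print(t.mean(0)[:2]+37*n)
i=Z([(274,66),(530,66)],220,180,4,3); print(i.mean(0)[:2]+33*n)
quad(Z([(318,386),(464,386),(462,575),(321,577)],220,180,4,151.5))
E
```

```text
62.61739978513663 28.98249627387462
[644.6847242   44.98865776]
[645.23031922  44.53313204]
[642.8  44.  151.5] [np.float64(25.8), np.float64(17.9), np.float64(25.5), np.float64(17.9)] [np.float64(119.1), np.float64(29.0), np.float64(-60.8), np.float64(-150.1)]
```

Emit:
carry_out:
  steps: [-1,0.0023,0.0007,-0.03,0,0,0,-1,0,0,-0.04,0,0,0,-1,0,0,-0.04,0,0,0,-1,0,0,-0.0105,0,0,0,-1,0,0,0,0,0,0]

```text
clock: 13.9
tool_pos: [647.0, 42.7, 40.0]
tool_rot: [0.968, 0.25, 0.001, 0.0]
force: [-0.4, -0.5, -3.3]
finger_gap: 39.7
```

Emit:
carry_out:
  steps: [-1,0,0,-0.001,0,0,0,-1,0,0,0,0,0,0]

```text
clock: 14.15
tool_pos: [647.5, 42.8, 39.5]
tool_rot: [0.968, 0.25, 0.001, 0.0]
force: [1.1, 0.1, -3.9]
finger_gap: 39.7
```

Emit:
carry_out:
  steps: [-1,0,0,-0.001,0,0,0,-1,0,0,-0.001,0,0,0,-1,0,0,0,0,0,0]

```text
clock: 14.52
tool_pos: [646.8, 42.9, 36.8]
tool_rot: [0.968, 0.25, 0.001, 0.0]
force: [-0.7, -0.4, 1.2]
finger_gap: 39.8
```

Emit:
carry_out:
  steps: [-1,0,0,-0.0006,0,0,0,-1,0,0,0,0,0,0]

```text
clock: 14.78
tool_pos: [646.8, 42.8, 36.7]
tool_rot: [0.968, 0.25, 0.001, 0.0]
force: [-2.9, -0.5, 5.0]
finger_gap: 39.7
```

```bash
python3 wr.py w10 220 200 420 350 4
```

```text
14.825 [646.78449442  42.85998972  36.76956825] [9.68138002e-01 2.50416423e-01 6.23073312e-04 1.90617236e-04] 39.740734141871044 [-2.49847811 -0.06096135  5.44331118]
```

View pics/w10.png

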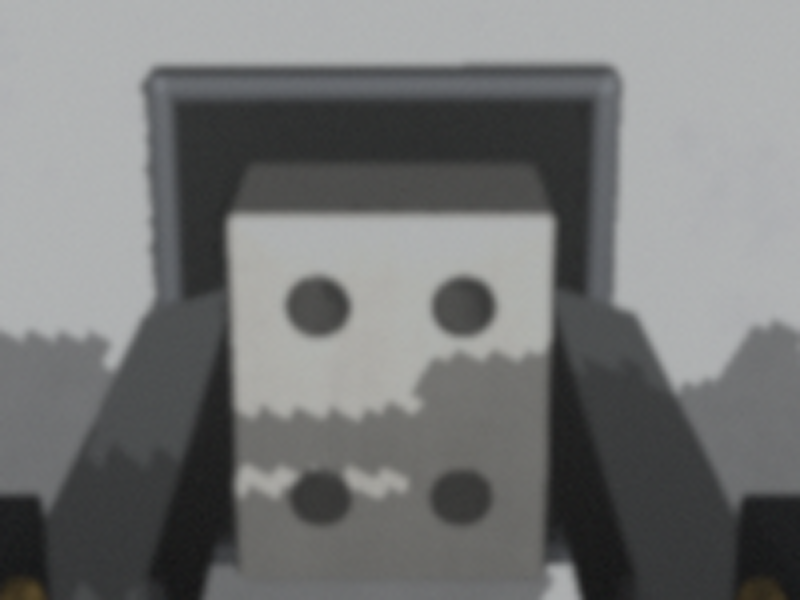

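Block rests on the floor inside the lip, with gaps on all visible sides. Releasing.

Emit:
carry_out:
  steps: [0.1,0,0,0,0,0,0,0.1,0,0,0,0,0,0,0.1,0,0,0,0,0,0,0.1,0,0,0.01,0,0,0,0.4,0,0,0.04,0,0,0]

```text
clock: 15.45
tool_pos: [644.3, 42.9, 82.7]
tool_rot: [0.968, 0.25, -0.003, -0.001]
force: [0.1, -0.2, -0.2]
finger_gap: 58.5
```

Emit:
carry_out:
  steps: [1,0,0,0.05,0,0,0,1,0,0,0.05,0,0,0]

```text
clock: 15.7
tool_pos: [646.4, 42.9, 187.3]
tool_rot: [0.968, 0.25, 0.0, 0.0]
force: [0.2, 0.3, -0.0]
finger_gap: 77.9
```

```bash
python3 wr.py w11 220 170 420 320 4
```

```text
15.75 [649.6312921   42.83345023 196.81333199] [0.96811245 0.25039988 0.0073542  0.00202604] 82.47317153705352 [1.21533653 0.25011452 5.03021923]
```

View pics/w11.png

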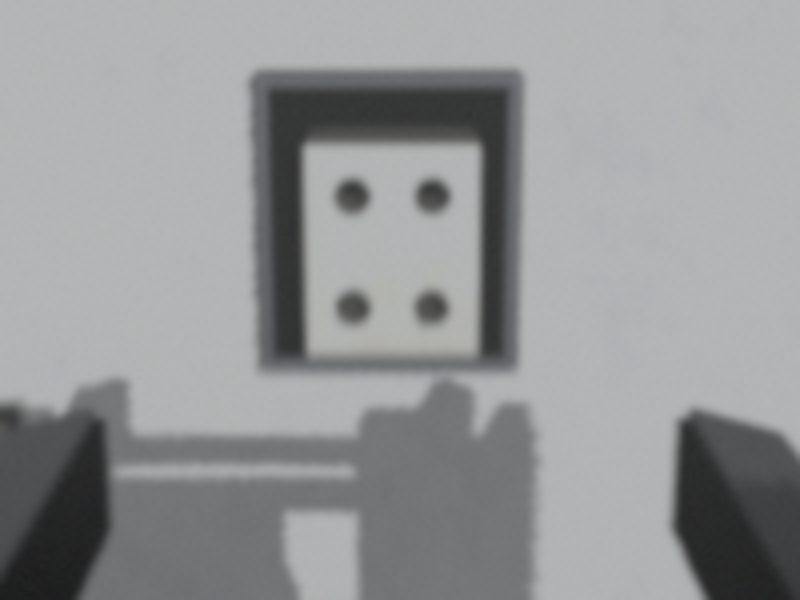

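Block sits flat in its dish with margin all round. Now the ring.

Emit:
carry_out:
  steps: [1,-0.0243,-0.0184,0,0,0,-6.6,1,-0.0243,-0.0184,0,0,0,-6.6,1,-0.0243,-0.0184,0,0,0,-6.6,1,-0.0243,-0.0184,0,0,0,-6.6,1,-0.0243,-0.0184,0,0,0,-6.6]

```text
clock: 16.38
tool_pos: [524.3, -49.7, 185.9]
tool_rot: [0.999, -0.037, 0.001, 0.0]
force: [-0.6, -0.2, 0.4]
finger_gap: 94.0
```

Emit:
carry_out:
  steps: [1,-0.0243,-0.0184,0,0,0,-6.6,1,-0.0243,-0.0184,-0.02,0,0,-6.6,1,-0.0243,-0.0184,-0.02,0,0,-6.6,1,0,0,-0.02,0,0,0,1,0,0,0,0,0,0]

```text
clock: 17.0
tool_pos: [450.9, -104.2, 124.3]
tool_rot: [0.978, -0.207, -0.001, -0.0]
force: [-0.6, -0.3, 0.6]
finger_gap: 94.2
```

Emit:
carry_out:
  steps: [1,0,0,0,0,0,0]

```text
clock: 17.12
tool_pos: [452.8, -104.4, 126.4]
tool_rot: [0.979, -0.206, 0.001, 0.0]
force: [0.3, 0.3, 0.2]
finger_gap: 93.9
```

```bash
python3 wr.py w12 220 170 420 320 4
```

```text
17.175 [ 452.98135507 -104.42776363  126.56690238] [ 9.78560956e-01 -2.05953746e-01  1.21909804e-03  1.54458642e-04] 94.41803918680795 [-0.35622002 -0.86629308  1.56907659]
```

View pics/w12.png

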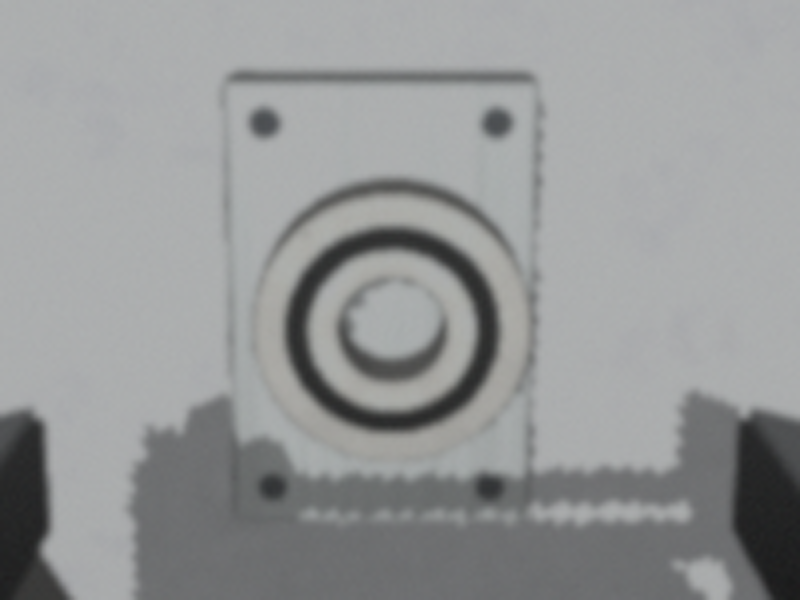

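```bash
python3 - <<'E'
from m import *
print(Z([(392.5,328.5)],220,170,4,32)); quad(Z([(264,123),(497,123),(490,488),(272,488)],220,170,4,16))
E
```

```text
[[ 452.58179677 -103.08433736   32.        ]]
[ 450.  -103.4   16. ] [np.float64(74.1), np.float64(44.0), np.float64(74.1), np.float64(44.1)] [np.float64(66.1), np.float64(-23.8), np.float64(-113.8), np.float64(156.2)]
```

Emit:
carry_out:
  steps: [1,-0.0014,0.0004,-0.03,0,0,0,0.5,0,0,-0.03,0,0,0,0.4,0,0,-0.019,0,0,0,0.4,0,0,0,0,0,0,0.3,0,0,0,0,0,0]
  squeeze: 35

```text
clock: 17.8
tool_pos: [451.8, -104.2, 47.7]
tool_rot: [0.979, -0.206, 0.001, 0.0]
force: [-0.4, 0.7, -0.9]
finger_gap: 61.9
```

Emit:
carry_out:
  steps: [-1,0,0,0,0,0,0,-1,0,0,0,0,0,0,-1,0,0,0,0,0,0,-1,0,0,0,0,0,0]

```text
clock: 18.3
tool_pos: [451.8, -104.3, 47.6]
tool_rot: [0.978, -0.206, 0.002, 0.0]
force: [0.8, 0.1, 5.8]
finger_gap: 49.5
```

```bash
python3 wr.py w13 220 200 420 350 4
```

```text
18.35 [ 451.78103633 -104.32786277   47.5968617 ] [ 9.78494034e-01 -2.06268837e-01  1.60363530e-03  1.47076861e-04] 49.92049643973611 [-0.55583264 -0.35126937  5.70758442]
```

View pics/w13.png

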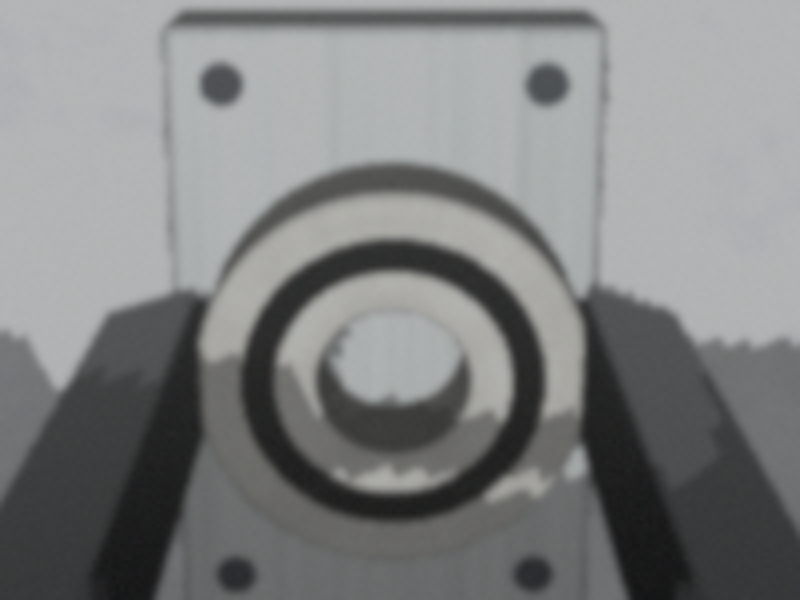

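Emit:
carry_out:
  steps: [-1,0,0,0.005,0,0,0,-1,0,0,0.015,0,0,0,-1,0,0,0.03,0,0,0,-1,0,0,0.03,0,0,0,-1,0,-0.02,0.02,0,0,0]

```text
clock: 18.98
tool_pos: [450.9, -123.5, 148.3]
tool_rot: [0.979, -0.205, 0.001, -0.0]
force: [-0.1, 0.1, -2.1]
finger_gap: 49.6
```

Emit:
carry_out:
  steps: [-1,0,-0.03,0,0,0,0,-1,0,-0.04,0,0,0,0,-1,0,-0.04,0,0,0,0,-1,0,-0.03,0,0,0,0,-1,0,-0.01,0,0,0,0]

```text
clock: 19.6
tool_pos: [450.2, -275.1, 146.3]
tool_rot: [0.978, -0.207, -0.0, -0.0]
force: [-0.4, 0.6, -2.4]
finger_gap: 49.5
```

Emit:
carry_out:
  steps: [-1,0,0,0,0,0,0,-1,0,0,0,0,0,0]

```text
clock: 19.85
tool_pos: [450.6, -272.8, 146.2]
tool_rot: [0.979, -0.206, -0.0, -0.0]
force: [0.3, 0.3, -2.1]
finger_gap: 49.9
```

```bash
python3 wr.py w14 220 180 420 330 4
```

```text
19.9 [ 450.71852872 -272.75887638  146.2888735 ] [ 9.78643832e-01 -2.05563092e-01 -1.78134211e-05 -2.53266775e-04] 49.854417494784514 [-0.62278657 -0.27383372 -1.0063599 ]
```

View pics/w14.png

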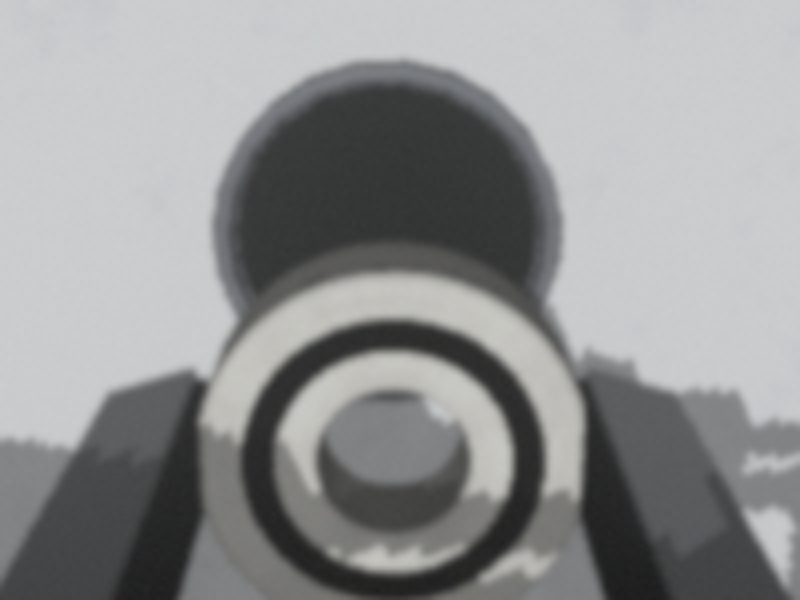

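```bash
python3 - <<'E'
from m import *
t=Z([(388,60),(213,225),(563,225)],220,180,4,7); n=np.array([-.407,-.914]); print(t[0][:2]+38*n,(t[1]+t[2])/2, np.hypot(*(t[2]-t[1])[:2]))
i=Z([(388,85),(235,225),(541,225)],220,180,4,5);print(i[0][:2]+34*n,(i[1]+i[2])/2,np.hypot(*(i[2]-i[1])[:2]))
print(Z([(393,459)],220,180,4,130.7))
E
```

```text
[ 448.63151035 -272.39282767] [ 449.80213153 -270.10057575    7.        ] 75.2368561963696
[ 448.0274914  -273.79086012] [ 449.59778342 -270.55370962    5.        ] 66.22746046458867
[[ 450.43204363 -271.00700166  130.7       ]]
```

Emit:
carry_out:
  steps: [-1,-0.0008,-0.0018,-0.03,0,0,0,-1,0,0,-0.04,0,0,0,-1,0,0,-0.03,0,0,0,-1,0,0,-0.009,0,0,0,-1,0,0,0,0,0,0]

```text
clock: 20.52
tool_pos: [450.1, -275.3, 37.6]
tool_rot: [0.979, -0.206, 0.0, -0.0]
force: [0.9, -0.4, -1.7]
finger_gap: 49.9
```

Emit:
carry_out:
  steps: [-1,0,0,-0.001,0,0,0,-1,0,0,-0.001,0,0,0,-1,0,0,0,0,0,0]

```text
clock: 20.9
tool_pos: [450.1, -276.0, 35.8]
tool_rot: [0.979, -0.206, 0.001, 0.0]
force: [0.3, 0.3, -0.9]
finger_gap: 49.9
```

```bash
python3 wr.py w15 220 190 420 340 4
```

```text
20.95 [ 450.05186673 -275.95397646   35.7007193 ] [ 9.78504263e-01 -2.06226006e-01  4.42651586e-04  2.12106358e-04] 49.513241491336515 [-0.10622364 -0.06192436 -1.12440773]
```

View pics/w15.png

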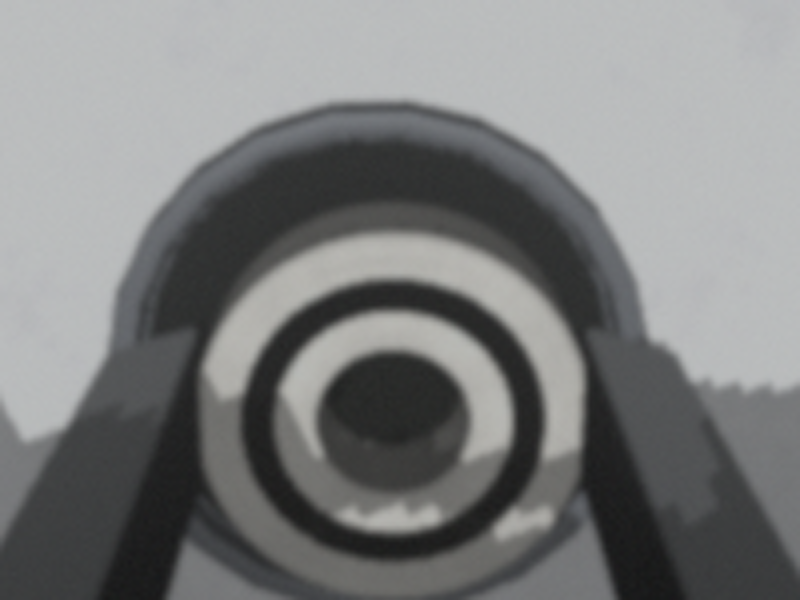

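```bash
python3 - <<'E'
from m import *
t=Z([(388,103)],220,190,4,7)[0]; b=Z([(392,203)],220,190,4,4)[0]; c=Z([(393,419)],220,190,4,20)[0]
print(np.hypot(*(t-b)[:2]), np.hypot(*(t-c)[:2]), c)
t=Z([(135,320),(630,320)],220,190,4,7);r=Z([(205,380),(583,380)],220,190,4,20);print(t.mean(0),r.mean(0))
E
```

```text
14.443458609472076 39.298844021718075 [ 449.87181433 -274.39765239   20.        ]
[ 452.22985892 -265.57923644    7.        ] [ 452.18461827 -269.48308601   20.        ]
```

Emit:
carry_out:
  steps: [-1,0,0,-0.001,0,0,0,-1,0,0,-0.0006,0,0,0,-1,0,0,0,0,0,0]

```text
clock: 21.32
tool_pos: [450.0, -276.0, 34.6]
tool_rot: [0.979, -0.206, 0.0, 0.0]
force: [-2.0, 1.3, 5.4]
finger_gap: 50.0
```

Contact at the predicted height; releasing.

Emit:
carry_out:
  steps: [0.3,0,0,0,0,0,0,0.3,0,0,0,0,0,0,0.3,0,0,0,0,0,0,0.4,0,0,0.01,0,0,0,0.8,0,0,0.04,0,0,0]

```text
clock: 21.95
tool_pos: [448.1, -274.5, 81.8]
tool_rot: [0.979, -0.206, -0.003, -0.001]
force: [0.2, -0.6, -0.6]
finger_gap: 72.5
```

Emit:
carry_out:
  steps: [1,0,0,0.05,0,0,0,1,0,0,0,0,0,0,1,0,0,0,0,0,0]

```text
clock: 22.32
tool_pos: [449.7, -275.7, 133.7]
tool_rot: [0.979, -0.206, 0.0, 0.0]
force: [0.4, 0.4, -0.1]
finger_gap: 94.1
```

```bash
python3 wr.py w16 220 170 420 320 4
```

```text
22.375 [ 449.22430955 -275.2895124   132.56801691] [ 9.78506518e-01 -2.06213710e-01 -8.53341434e-04 -4.13346396e-04] 94.10908411353056 [ 0.25134643  0.07507463 -0.25868794]
```

View pics/w16.png

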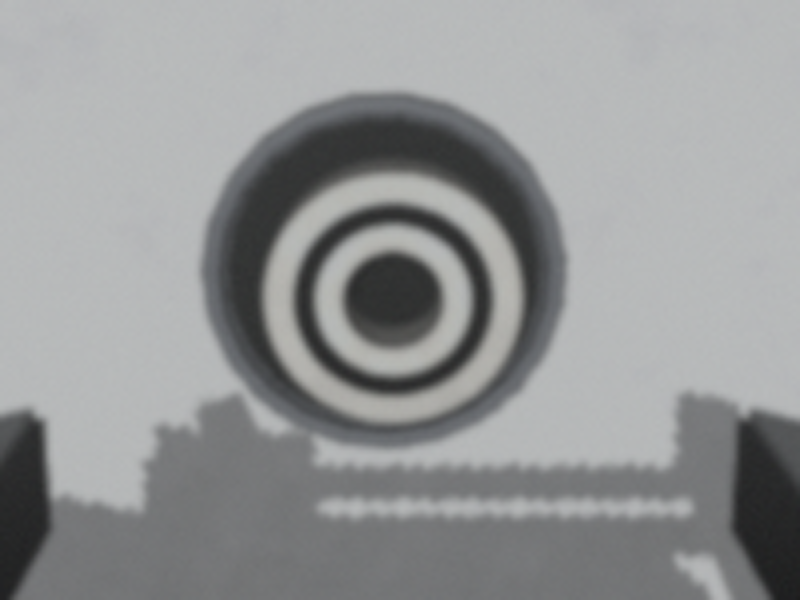

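Ring lies inside its dish (centre (393,297) in the zoom, dish about (385,270)). Next the plate.

Emit:
carry_out:
  steps: [1,0,0.03,0.01,0,0,0,1,0,0.04,0,0,0,0,1,0,0.04,0,0,0,0,1,0,0.04,0,0,0,0,1,0,0.021,-0.01,0,0,0]

```text
clock: 23.0
tool_pos: [449.1, -102.8, 132.3]
tool_rot: [0.979, -0.205, -0.001, -0.0]
force: [-0.7, 0.3, -0.8]
finger_gap: 94.3
```

Emit:
carry_out:
  steps: [1,0,0,0,0,0,0,1,0,0,0,0,0,0,1,0,0,0,0,0,0]

```text
clock: 23.38
tool_pos: [449.9, -105.7, 133.6]
tool_rot: [0.978, -0.207, 0.0, 0.0]
force: [0.4, 0.2, 0.2]
finger_gap: 93.9
```

```bash
python3 wr.py w17 220 170 420 320 4
```

```text
23.425 [ 449.94175264 -105.67769203  133.69989041] [ 9.78367092e-01 -2.06876320e-01  9.95319052e-05  1.10848888e-04] 93.89735169846192 [-0.29358605  0.39766372 -0.001702  ]
```

View pics/w17.png

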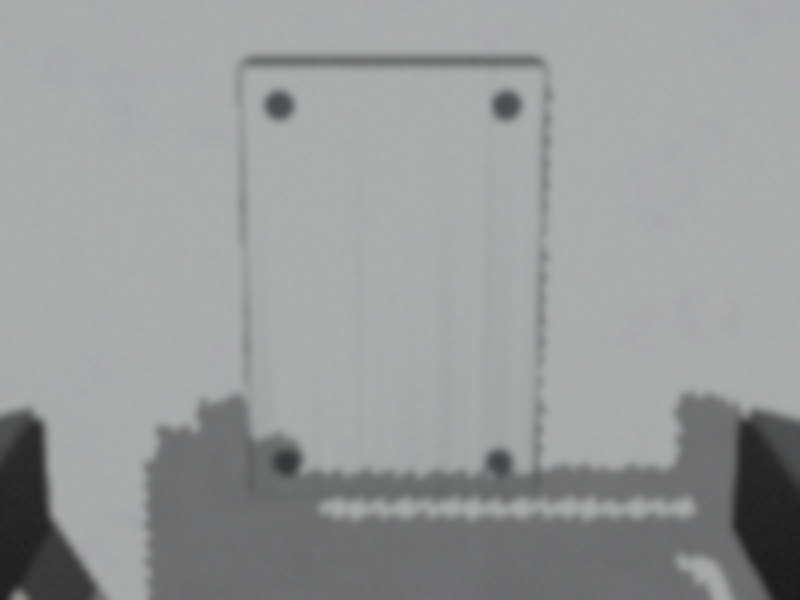

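```bash
python3 - <<'E'
from m import *
quad(Z([(279,105),(507,105),(500,461),(287,461)],220,170,4,16))
E
```

```text
[ 450.2 -103.2   16. ] [np.float64(73.6), np.float64(44.1), np.float64(73.6), np.float64(44.0)] [np.float64(66.2), np.float64(-23.9), np.float64(-113.8), np.float64(156.1)]
```

Emit:
carry_out:
  steps: [1,-0.001,0.0015,-0.03,0,0,0,1,0,0,-0.03,0,0,0,1,0,0,-0.03,0,0,0,0.6,0,0,-0.0125,0,0,0,0.5,0,0,0,0,0,0]
  squeeze: 50

```text
clock: 24.05
tool_pos: [448.4, -103.5, 30.7]
tool_rot: [0.978, -0.207, -0.001, -0.0]
force: [0.3, -0.7, 1.1]
finger_gap: 77.3
```

Emit:
carry_out:
  steps: [-1,0,0,0,0,0,0,-1,0,0,0,0,0,0,-1,0,0,0,0,0,0,-1,0,0,0,0,0,0,-1,0,0,0,0,0,0]

```text
clock: 24.68
tool_pos: [450.2, -103.8, 32.6]
tool_rot: [0.979, -0.206, 0.002, 0.0]
force: [0.7, -0.1, 5.3]
finger_gap: 59.4
```

```bash
python3 wr.py w18 220 170 420 320 4
```

```text
24.725 [ 450.23230384 -103.82673585   32.59946282] [ 9.78507520e-01 -2.06202319e-01  1.87354086e-03  3.55516063e-04] 59.53370921431014 [ 1.63408903 -0.64314903  4.76802167]
```

View pics/w18.png

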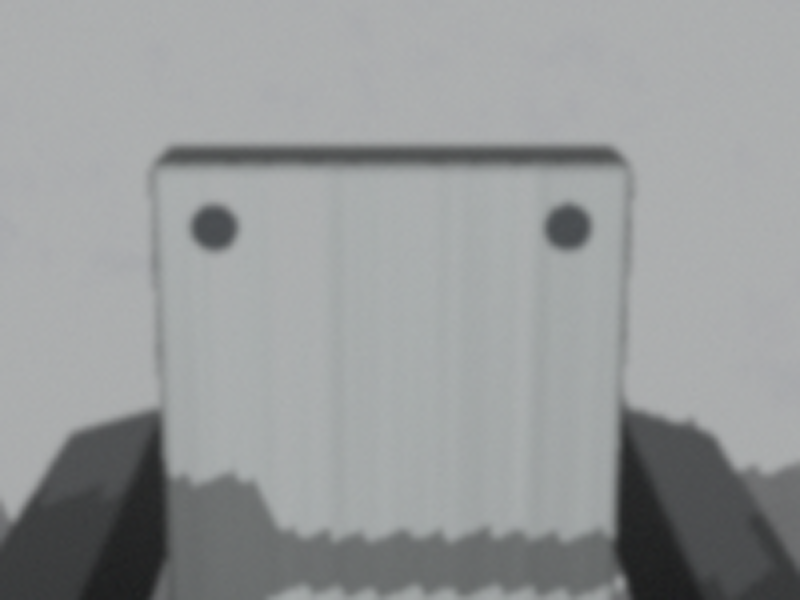

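Emit:
carry_out:
  steps: [-1,0,0,0.004,0,0,0,-1,0,0,0.01,0,0,0,-1,0,0,0.026,0,0,0,-1,0,0,0.04,0,0,0,-1,0,0,0.03,0,0,0]

```text
clock: 25.35
tool_pos: [448.2, -102.9, 141.8]
tool_rot: [0.979, -0.206, -0.001, -0.0]
force: [-0.7, 0.6, -6.0]
finger_gap: 59.5
```

Emit:
carry_out:
  steps: [-1,0.02,-0.0125,0,0,0,1.3,-1,0.03,-0.0188,0,0,0,1.3,-1,0.03,-0.0188,0,0,0,1.3,-1,0.03,-0.0188,0,0,0,1.3,-1,0.03,-0.0188,0,0,0,1.3]

```text
clock: 25.98
tool_pos: [588.7, -191.0, 139.5]
tool_rot: [0.989, -0.15, -0.002, -0.001]
force: [0.6, -0.1, -5.4]
finger_gap: 59.0
```

Emit:
carry_out:
  steps: [-1,0.02,-0.0125,0,0,0,1.3,-1,0.006,-0.0038,0,0,0,0,-1,0,0,0,0,0,0,-1,0,0,0,0,0,0]

```text
clock: 26.48
tool_pos: [613.9, -206.5, 140.8]
tool_rot: [0.99, -0.139, -0.001, -0.0]
force: [0.2, 0.1, -6.4]
finger_gap: 59.5
```

```bash
python3 wr.py w19 190 100 450 295 3
```

```text
26.525 [ 614.03439168 -206.57840383  141.08887751] [ 9.90288438e-01 -1.39027333e-01 -4.32014938e-04 -1.55695991e-04] 59.79095817770735 [-0.56014335 -0.1255749  -5.01390105]
```

View pics/w19.png

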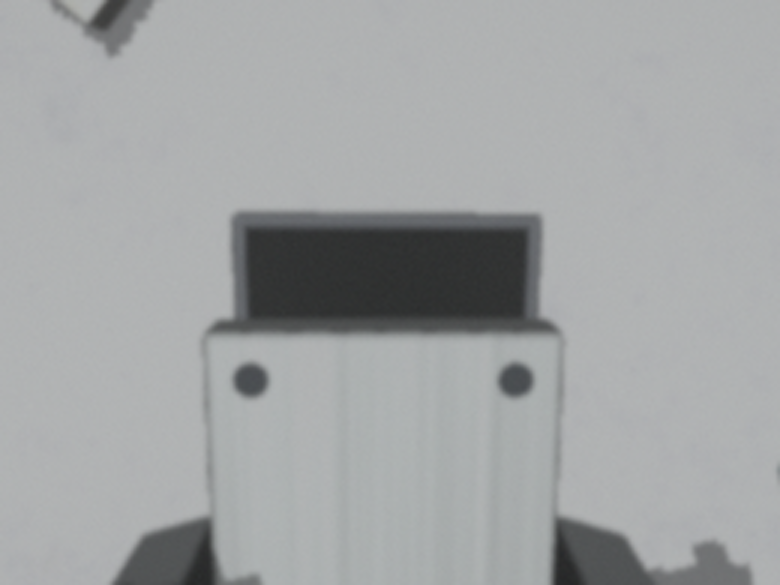

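```bash
python3 - <<'E'
from m import *
for pts,z,o in [([(232,213),(542,214)],7,57),([(245,227),(529,227)],5,53),([(251,380),(515,380)],124.5,37)]:
    t=Z(pts,190,100,3,z); d=t[1]-t[0]; a=np.arctan2(d[1],d[0]); n=np.array([np.sin(a),-np.cos(a)])
    print(np.hypot(*d[:2]).round(1),np.degrees(a).round(1),(t.mean(0)[:2]+o*n).round(1))
E
```

```text
83.2 -16.2 [ 613.7 -206. ]
77.0 -16.0 [ 614.  -205.7]
43.6 -16.0 [ 613.1 -205.6]
```

Emit:
carry_out:
  steps: [-1,0.0012,-0.0006,-0.03,0,0,0,-1,0,0,-0.04,0,0,0,-1,0,0,-0.025,0,0,0,-1,0,0,-0.007,0,0,0,-1,0,0,0,0,0,0]

```text
clock: 27.15
tool_pos: [616.0, -207.7, 39.6]
tool_rot: [0.99, -0.139, 0.0, 0.0]
force: [-0.2, 0.4, -4.5]
finger_gap: 59.1
```

```bash
python3 wr.py w20 190 150 450 345 3
```

```text
27.2 [ 616.75879484 -208.05377553   40.73869527] [ 9.90274260e-01 -1.39123074e-01  1.24544681e-03  3.31327522e-04] 59.376701736492194 [ 0.06107797  0.3638777  -6.40162385]
```

View pics/w20.png

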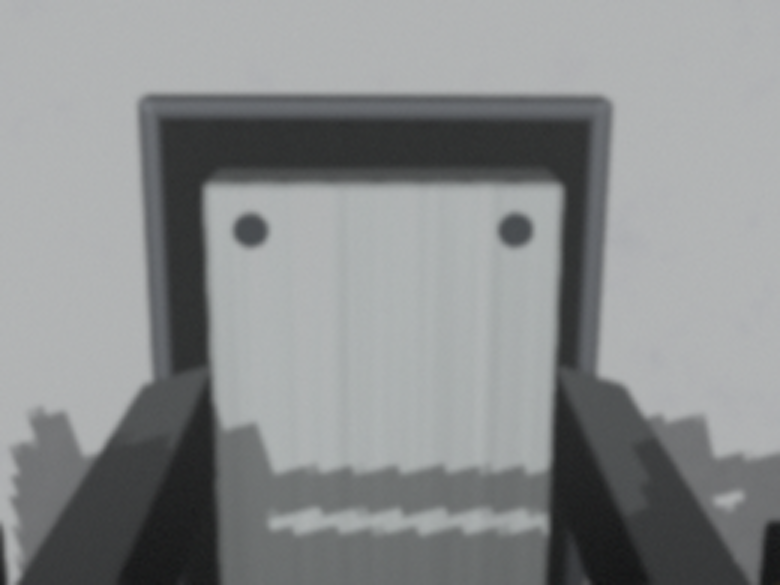

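```bash
python3 - <<'E'
from m import *
for pts,z,o in [([(140,98),(610,98)],7,57),([(251,230),(515,230)],24,37)]:
    t=Z(pts,190,150,3,z); d=t[1]-t[0]; a=np.arctan2(d[1],d[0]); n=np.array([np.sin(a),-np.cos(a)])
    print(np.hypot(*d[:2]).round(1),np.degrees(a).round(1),(t.mean(0)[:2]+o*n).round(1))
E
```

```text
82.4 -16.0 [ 613.9 -206.3]
43.4 -16.0 [ 615.2 -206.6]
```

Emit:
carry_out:
  steps: [-1,-0.001,0.0003,-0.002,0,0,0,-1,0,0,-0.0015,0,0,0,-1,0,0,0,0,0,0]

```text
clock: 27.58
tool_pos: [615.1, -207.6, 35.9]
tool_rot: [0.99, -0.139, 0.0, 0.0]
force: [0.1, 0.1, -5.7]
finger_gap: 59.5
```

Emit:
carry_out:
  steps: [-1,0,0,-0.0008,0,0,0,-1,0,0,0,0,0,0]

```text
clock: 27.82
tool_pos: [615.1, -207.6, 35.8]
tool_rot: [0.99, -0.139, 0.0, 0.0]
force: [-2.3, 1.5, -0.1]
finger_gap: 59.0
```

Emit:
carry_out:
  steps: [-1,0,0,-0.0005,0,0,0,-1,0,0,0,0,0,0]

```text
clock: 28.08
tool_pos: [615.2, -207.6, 35.7]
tool_rot: [0.99, -0.139, 0.0, 0.0]
force: [-4.8, 2.5, 6.5]
finger_gap: 59.4
```

Emit:
carry_out:
  steps: [0.45,0,0,0,0,0,0,0.45,0,0,0,0,0,0,0.45,0,0,0,0,0,0,0.5,0,0,0.01,0,0,0,0.8,0,0,0.04,0,0,0]

```text
clock: 28.7
tool_pos: [613.2, -206.8, 81.8]
tool_rot: [0.99, -0.139, -0.003, -0.001]
force: [-0.1, -0.3, 0.6]
finger_gap: 77.1
```

Emit:
carry_out:
  steps: [1,0,0,0.05,0,0,0,1,0,0,0.05,0,0,0,1,-0.03,0.03,0.04,0,0,0,1,-0.04,0.04,0,0,0,0,1,-0.04,0.04,0,0,0,0]

```text
clock: 29.32
tool_pos: [504.4, -96.7, 226.1]
tool_rot: [0.99, -0.139, 0.002, 0.0]
force: [0.4, 0.8, 0.4]
finger_gap: 94.0
```

Emit:
carry_out:
  steps: [1,-0.04,0.02,0.04,0,0,0,1,-0.04,0,0.03,0,0,0,1,-0.03,0,0,0,0,0,1,0,0,0,0,0,0,1,0,0,0,0,0,0]

```text
clock: 29.95
tool_pos: [395.5, -77.6, 294.4]
tool_rot: [0.99, -0.139, 0.0, -0.0]
force: [0.2, 0.4, 0.2]
finger_gap: 93.8
```

```bash
python3 wr.py w21 0 0 640 480 1; python3 - <<'E'
from h import *
for n in ("side","top"):
    im=capture(n)[:,:,::-1]; cv2.imwrite(f"pics/{n}9.png",im)
    c=im[160:345,150:490] if n=="side" else im[180:340,165:480]
    cv2.imwrite(f"pics/{n}9z.png",cv2.resize(c,None,fx=2.3,fy=2.3,interpolation=cv2.INTER_CUBIC))
E
```

```text
30.0 [395.58696143 -77.60307584 293.97011638] [ 9.90270018e-01 -1.39159128e-01 -1.32675428e-04 -1.04849485e-04] 93.92628636721368 [ 0.41768697 -0.53870413  0.1953558 ]
```

View pics/w21.png

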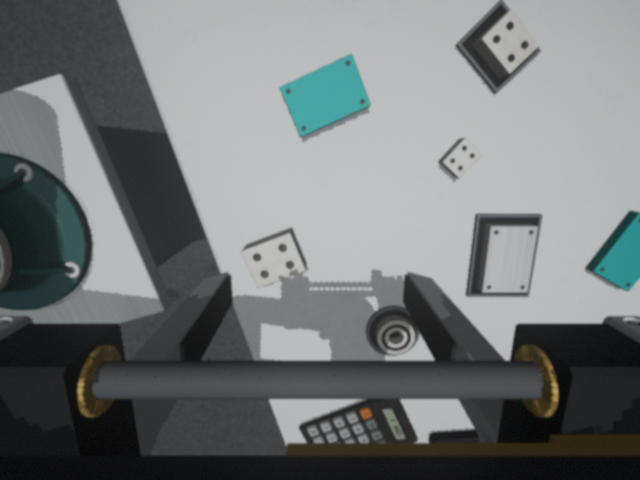

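View pics/side9z.png

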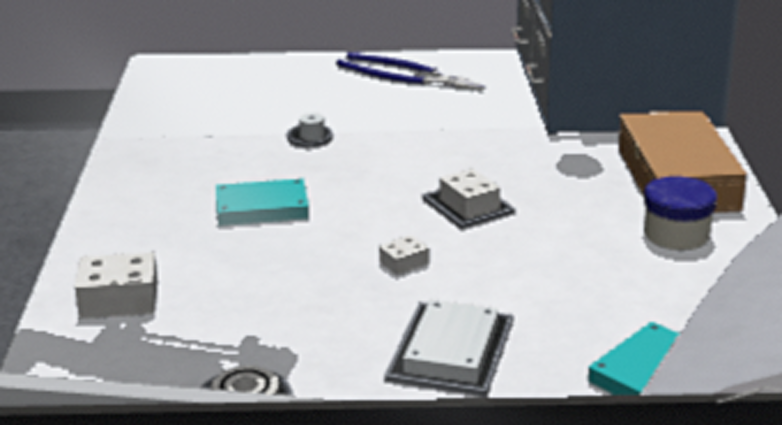

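View pics/top9z.png

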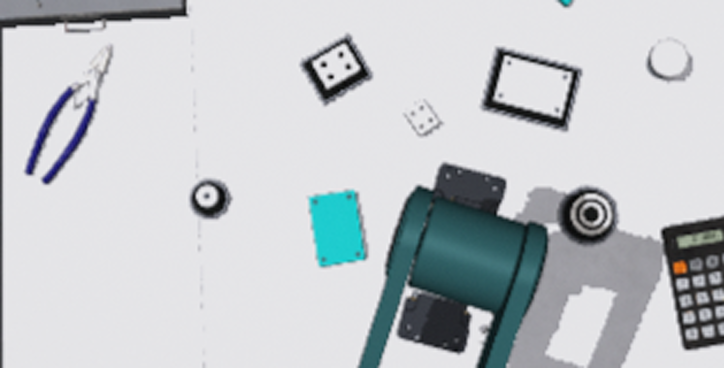

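All four pieces lie flat inside their dishes: disc (210,198), block (336,69), plate (532,87) and ring (590,213) in the top zoom. The pliers and pot have not moved.

```bash
python3 -c "
from cell import *
print(job_done())"
```

```text
the job is handed in; nothing more can be done
None
```

I took the stack apart from the top down (disc, block, ring, base plate) and set each piece into its own dish. I handed the job in at about 30 s of the 120 s, with the arm raised clear of everything.

- **Setting down:** Each piece touched the dish floor within about 1 mm of the height I had worked out. The contact force was roughly 5–7 N, and I released only after that.
- **Last checks:** The final side, top and wrist pictures show all four pieces lying flat inside the lips. The pliers, pot and look-alikes look unmoved by eye; I did not measure them.
- **Disagreements:** The top and wrist cameras differed by 1–3 mm, so I used values between the two where they mattered. The finger gap on the disc and ring read about 2 mm under their diameters, but both were held firmly. By the wrist view the disc and ring may sit 1–3 mm off their dish centres, within the 8 mm clearance.

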